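# Pull the spent moisture cartridge from the air dryer and show it to the scanner

## Task

Lift the blue flap of the air dryer right back so that it stays open, and heft the two cartridges in their slots to find the spent one, which is much the heavier; the fresh one must not be drawn out of its slot and must stay fully home in it. Draw the spent cartridge out and present it to the scanner: hold it still and upright over the middle of the scanner's glass, with about 8 cm of free space between its underside and the glass. Finish while still holding it there, and leave the tube rack, the bottle and the tip box undisturbed.

Things in the scene. Friction and masses are not known exactly. Their poses are not given: they have to be found in the camera images.
- dryer: fixed air dryer, light grey box 160 (x) x 222 (y) x 130 mm high under a blue flap. Origin: centre of its underside on the bench; x to the back (hinge side), z up; yaw varies. Two slots 76 x 56 mm at x = -15, y = +-42.5 mm, 58 mm deep, floor 10 mm and rim 68 mm above the bench; a cartridge fully home stands on that floor. Above, the well is open, 135 x 210 mm, with room for fingers beside the tabs
- flap (a joint): angle of the flap in rad: 0 closed (level), growing as it is lifted and swung back, stop at 2.2 (leaning 36 deg back past upright). It starts between 0 and 0.25. The hinge is stiff: the flap stays at whatever angle it is left at; about 3 to 4 N at the handle moves it
- flap_handle (a point): grip point of the flap's black handle, a post 20 x 20 mm standing 34 mm up from the flap near the middle of its front edge; the point is 13 mm below the post's top, 135 mm from the hinge line along the flap and 27 mm off it, at dryer (-60, 0, 158) mm when closed. z is normal to the flap, y along the hinge line; pinched across y, the post can turn between the fingers as the flap swings
- flap_hinge (a point): middle of the flap's hinge line, at the back edge of the dryer's top, (75, 0, 131) mm in the dryer's frame; the line runs along y. The flap is blue, 150 mm from front to back (its front edge 155 mm from the hinge), 216 mm wide, 6 mm thick
- cartridge_1_center (a point): centre (55.5 mm above the underside) of one of two look-alike cartridges. Light box 70 (x) x 50 (y) x 75 mm high; on its top, in the middle, an orange grip tab 40 (x) x 16 (y) x 36 mm high, 19.5 to 55.5 mm above this point, pinched across its 16 mm. z is up. One weighs about 0.18 kg (fresh), the other 0.50 kg (spent), within 12 %. Which is spent, and in which slot, can only be felt
- cartridge_2_center (a point): centre (55.5 mm above the underside) of one of two look-alike cartridges. Light box 70 (x) x 50 (y) x 75 mm high; on its top, in the middle, an orange grip tab 40 (x) x 16 (y) x 36 mm high, 19.5 to 55.5 mm above this point, pinched across its 16 mm. z is up. One weighs about 0.18 kg (fresh), the other 0.50 kg (spent), within 12 %. Which is spent, and in which slot, can only be felt
- scanner_glass (a point): centre of the upper face of the scanner's glass, 40 mm above the bench. The scanner is a fixed, flat dark box 110 x 110 x 36 mm lying on the bench, its glass 84 x 84 mm facing up with a red cross on it. It stands to the left or to the right of the dryer
- tube_rack: bystander: white foam rack 121 (x) x 100 (y) mm with capped sample tubes, 97 mm high, loose, on the other side of the dryer from the scanner. Origin at the centre of its underside
- reagent: bystander: loose amber bottle, 60 mm across, 130 mm high, beyond the dryer. Origin at the centre of its underside
- tip_box: bystander: loose blue pipette-tip box with pale lid, 87 x 122 x 61 mm high, beyond the dryer. Origin at the centre of its underside
Mind the look-alikes: they are no part of the job. There is more than one size of the part that bears scanner_glass; the job needs the middle-sized.

How it is judged:
By the outcome, as a careful person would: the job done as asked, in the order asked, and still so for the second after the job is handed in, while the arm keeps its last pose, push and grip.
It also fails if it takes over 61 s, if anything falls off the work surface, if the arm or the gripper's body presses on something with over 40 N, if the wrist force passes 120 N, or if a joint passes its speed limit or range.

## Robot

A 7-joint arm with a two-finger parallel gripper is mounted at the origin on the work surface. World frame = base frame: x ahead of the robot, y to its left, z up, the work surface at z = 0. Lengths are in mm, angles in rad, forces in N, time in s.
With the tool pointing down it reaches from about 400 to 875 mm from the base axis. Payload 4.4 kg.
Tool frame: the origin (TCP) lies midway between the tips of the shut fingers; the grasp point (between the pads) lies 19 mm behind it; x points along the fingers, y is the direction in which the jaws open and shut, and the axes are right-handed (so a half turn about x gives the same grasp; the last joint's range is limited). The gripper opens to 85 mm and grips with 20 to 120 N. Pads are 22 mm wide; open, the fingers measure 114 mm over their backs; the gripper's body (76 mm by 85 mm) begins 54 mm behind the grasp point. The pads swing forward as they close: fully open they stand 13 mm farther back than shut.
Start: joints at [-1.378, 0.628, 0.038, 1.517, -0.027, 0.996, -0.02], TCP at [166.323, 628.374, 231.313] pointing down, gripper open.
Joint ranges: [-3.06, 3.06], [-0.37, 2.12], [-1.25, 1.32], [0.18, 2.47], [-1.1, 4.24], [0.23, 1.98], [-2.94, 2.94]. Speed limits (rad/s): [2.57, 2.57, 3.14, 3.14, 3.14, 3.14, 3.14].

## Interface

Orientations are given as [roll, pitch, yaw] about the fixed x, y, z axes, in that order (R = Rz(yaw) Ry(pitch) Rx(roll)).
In Python, from cell import ctrl gives the robot as it stands.
- The arm moves only by the tool arm_command, never from a script. Its argument "series" is a list of rows, each a list of 7 numbers: the opening, from 0 (shut) to 1 (fully open), then the shift along the world's x, y, z in cm, then the turn, a rotation vector about the world's x, y, z in degrees. In form: [[claw, x, y, z, rx, ry, rz], ...]. A call has 1 to 20 rows; each row shifts and turns the commanded pose from where the row before left it; what a row does not reach is not made up. A row lasts 1/12 s, in which the tool goes at most 41.7 mm and 7.16 degrees, less where a joint would pass 70% of its speed; a pose out of reach is approached as far as the arm can. A call with a gripper value outside its range is refused whole. The fingers move at their own pace and stop on an object; the grip force is fixed at half the most. Time passes only in rows, so rows that do not move let the fingers close. It gives the time, the measured TCP pose, the force and the opening at its end, in the units of the state.
- ctrl.read_state(): the state, without advancing time (a new reading comes with each control period).
- ctrl.get_image(name): name is "scene" or "top"; returns the picture (420x560x3 uint8, blue, green, red); there is no depth.
- ctrl.calibration(name): a dict with "fovy" (degrees; the focal length in pixels is half the picture's height over the tangent of half this angle, whatever the lens; pixels are square), "cx", "cy" (the principal point, pixels), "k1" (the pictures are not rectified: a ray, as slopes to the right and down, at radius r is drawn at 1 + k1 r^2 times it, then the intrinsics apply), "cam_to_world" (4x4, takes a point from camera to world coordinates). Camera axes: x right, y up, looking along -z (the intrinsics and any distortion apply to the point x, -y, -z); pixel columns grow to the right and rows downward; lengths in mm; the calibration is good to about 2 mm. A picture is of the moment at which its call begins. calibration takes no time and is no camera call.
- ctrl.finish_job(): hands the job in, once; it reports no verdict.
Trained networks look in the newest picture that a camera, given by its name, has taken for a name from the list of things; names that differ only in an ending like _2 or _b are one class to them, and where a whole thing is asked for, a point or a joint stands for the part that bears it (a point fixed in the world has none). Each returns a list of dicts, best first, with "conf" (0 to 1); they miss things now and then, are a little off and sometimes report something else, mostly with a low value. They report only what shows in the picture. A call takes as long as a camera call. They do not tell look-alikes from the thing itself.
- ctrl.spot_in(label, camera): "centre" ([x, y, z] in mm, in world coordinates, good to about 4 mm: the middle of the surface that is visible of it).
The state is a dict: "clock": time; "qpos": joint angles; "qd": joint speeds; "tau": joint torques, N m; "eef_pos": TCP position; "tool_rot": TCP orientation; "force": force on the tool from outside, world axes, zero at the start; "torque": the same for the moment, N m; "width": finger opening in mm.
Only numpy, scipy, OpenCV 4.12 (cv2) and the standard library are available. Lean on these libraries where they do the work, as an engineer would, in place of code of your own. Each camera call takes 0.05 s, during which the arm holds its last target.

## Working session

There is one attempt and no reset: what is moved stays moved. The work goes in short steps, Python scripts to look and compute and a tool call to move; the robot and the scene stay as the last step left them, time stands still between calls to the robot, and variables do not carry over. Pictures are saved under pics/ and viewed, and the job is handed in when it is done.

Besides the shell and the picture viewer there is one more tool, called after ">>>" as name([rows], argument=value, ...), one row to a line, values as JSON. arm_command: Moves the arm, as the interface text tells. Its arguments: {"type":"object","properties":{"series":{"type":"array"}},"required":["series"]}

```bash
ls; mkdir -p pics; python3 - <<'E'
from cell import ctrl
import cv2
for n in("scene","top"):
    cv2.imwrite(f"pics/{n}0.png",ctrl.get_image(n)); print(n,ctrl.calibration(n))
for l in("flap_handle","flap_hinge","scanner_glass","dryer","tube_rack","reagent","tip_box"):
    for c in("scene","top"):
        print(l,c,[( [round(v) for v in d["centre"]],round(d["conf"],2)) for d in ctrl.spot_in(l,c)])
print(ctrl.read_state())
E
```

```text
pics
scene {'fovy': 45.81450535476235, 'cx': 281.3798722518598, 'cy': 207.77474546872529, 'k1': 0.05632760632256472, 'cam_to_world': array([[ 8.00326021e-01, -3.75676639e-01,  4.67274355e-01,
         1.14663975e+03],
       [ 5.99548731e-01,  5.07207804e-01, -6.19097378e-01,
        -7.04904019e+02],
       [-4.42477695e-03,  7.75633487e-01,  6.31168056e-01,
         8.74487106e+02],
       [ 0.00000000e+00,  0.00000000e+00,  0.00000000e+00,
         1.00000000e+00]])}
top {'fovy': 48.83985314918952, 'cx': 280.0409816522328, 'cy': 211.93066437085585, 'k1': -0.16175111646422005, 'cam_to_world': array([[-1.84713809e-02,  9.83065783e-01, -1.82319702e-01,
         3.68159077e+02],
       [-9.99824232e-01, -1.75758767e-02,  6.52639938e-03,
         4.13754756e+01],
       [ 3.21145131e-03,  1.82408208e-01,  9.83217642e-01,
         1.39735948e+03],
       [ 0.00000000e+00,  0.00000000e+00,  0.00000000e+00,
         1.00000000e+00]])}
flap_handle scene [([522, -45, 158], 0.65), ([507, -94, 89], 0.42)]
flap_handle top [([532, -276, 70], 0.65)]
flap_hinge scene [([530, -43, 155], 0.64)]
fla
[... 529 characters left out ...]
[([746, -161, 63], 0.74)]
{'clock': 0.8, 'qpos': array([-1.37777174,  0.62834546,  0.0384718 ,  1.51736787, -0.02699186,
        0.99627648, -0.02001761]), 'qd': array([-2.77957215e-04, -1.65130819e-03,  1.90012202e-03,  1.17639649e-03,
        6.56030439e-05,  9.08582169e-05, -7.48828256e-04]), 'tau': array([-1.13336646e-03, -5.63209891e+01,  1.22547548e+00, -1.93769503e+01,
        1.11356316e-02,  1.49020994e-03,  5.33801323e-07]), 'eef_pos': array([166.33419768, 628.40406835, 231.35858826]), 'tool_rot': array([1.97783548, 1.57066644, 1.71899624]), 'force': array([-0.22342456, -0.48727194,  0.33692255]), 'torque': array([-0.00492502,  0.01520626,  0.05719349]), 'width': 85.37267253476797}
```

View pics/scene0.png

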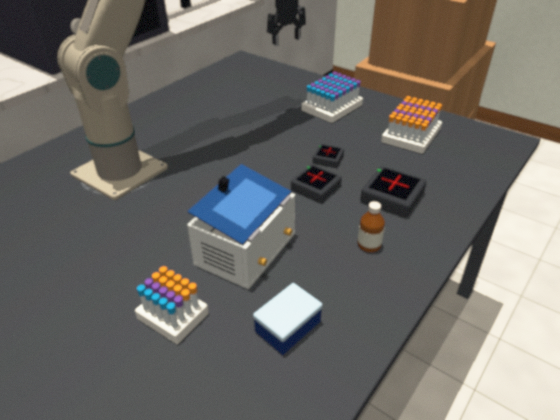

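View pics/top0.png

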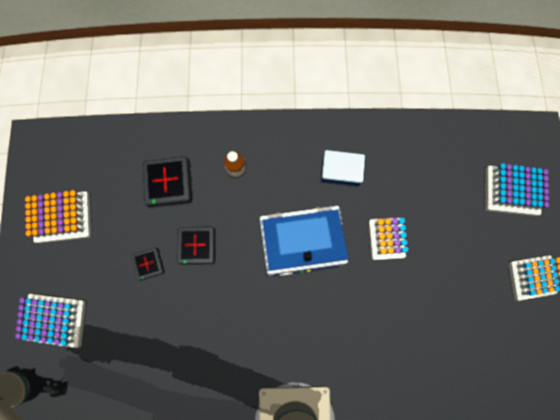

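Candidates for the scanner: the three dark boxes with red crosses, in the top view at (166,180) largest, (196,244) middle, (147,263) smallest. I choose (196,244). The handle is the black post at top (307,257), scene (223,184). Next are the close crops.

```bash
cat > h.py <<'E'
import numpy as np, cv2
from cell import ctrl
def K(n):
    c=ctrl.calibration(n); f=210/np.tan(np.radians(c['fovy']/2)); return c,f
def proj(n,P):
    c,f=K(n); T=np.linalg.inv(c['cam_to_world']); P=np.atleast_2d(P).astype(float)
    p=P@T[:3,:3].T+T[:3,3]; x=p[:,0]/-p[:,2]; y=-p[:,1]/-p[:,2]; s=1+c['k1']*(x*x+y*y)
    return np.c_[c['cx']+f*x*s,c['cy']+f*y*s]
def ray(n,uv):
    c,f=K(n); xd=(uv[0]-c['cx'])/f; yd=(uv[1]-c['cy'])/f; x,y=xd,yd
    for _ in range(30):
        s=1+c['k1']*(x*x+y*y); x,y=xd/s,yd/s
    R=c['cam_to_world']; return R[:3,3],R[:3,:3]@np.array([x,-y,-1])
def onz(n,uv,z):
    o,d=ray(n,uv); return o+d*(z-o[2])/d[2]
def tri(uvs,uvt):
    A=np.zeros((3,3));b=np.zeros(3)
    for n,u in(("scene",uvs),("top",uvt)):
        o,d=ray(n,u); d=d/np.linalg.norm(d); M=np.eye(3)-np.outer(d,d);A+=M;b+=M@o
    return np.linalg.solve(A,b)
def crop(img,x0,y0,x1,y1,s,fn):
    cv2.imwrite(fn,cv2.resize(img[y0:y1,x0:x1],None,fx=s,fy=s,interpolation=cv2.INTER_CUBIC))
E
python3 - <<'E'
from h import *
s=cv2.imread("pics/scene0.png");t=cv2.imread("pics/top0.png")
crop(t,125,150,225,285,4,"pics/c_scan_t.png")
crop(t,250,200,360,285,7,"pics/c_dry_t.png")
crop(s,180,155,310,290,4,"pics/c_dry_s.png")
E
```

```text
(no output)
```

View pics/c_scan_t.png

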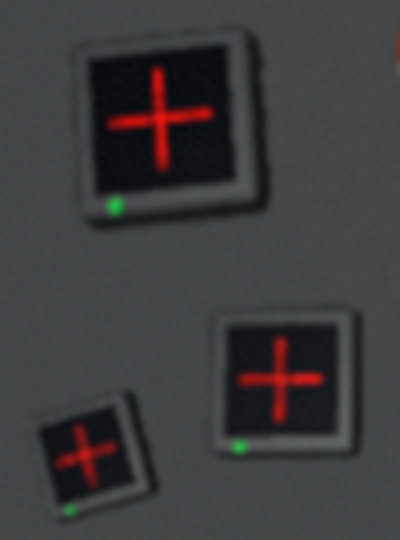

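View pics/c_dry_t.png

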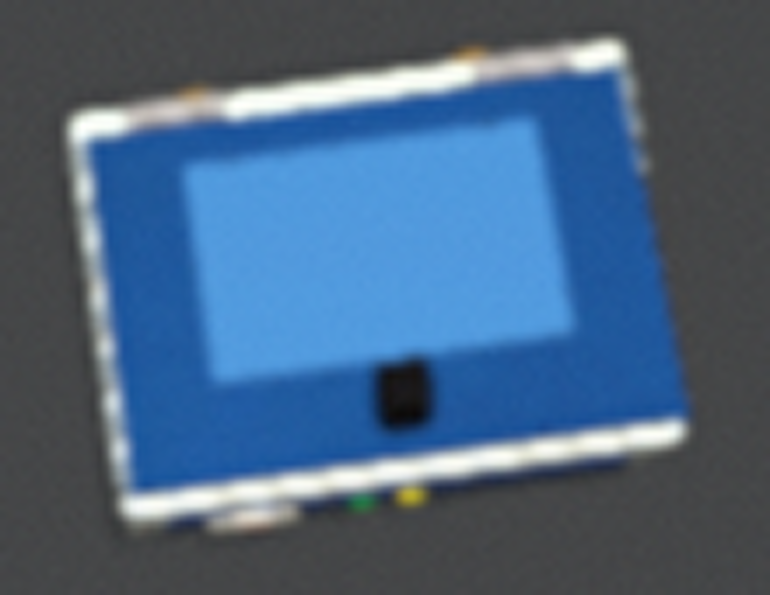

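View pics/c_dry_s.png

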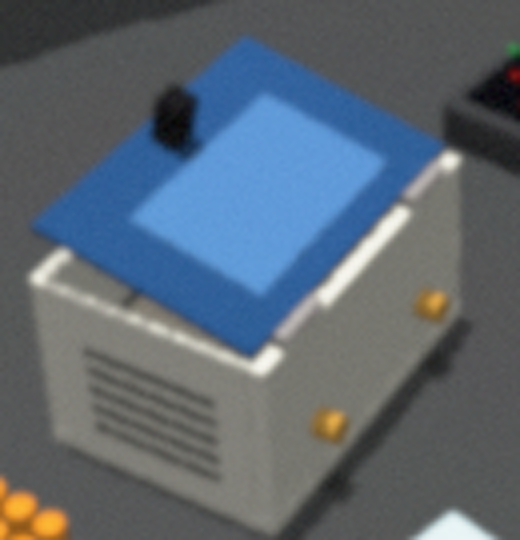

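```bash
cat >> h.py <<'E'
def d2w(p,P):
    x,y,w=p[:3]; P=np.atleast_2d(P).astype(float); c,s=np.cos(w),np.sin(w)
    return np.c_[x+c*P[:,0]-s*P[:,1],y+s*P[:,0]+c*P[:,1],P[:,2]]
def flap(a,s,off,y=0): return [75-s*np.cos(a)+off*np.sin(a),y,131+s*np.sin(a)+off*np.cos(a)]
E
python3 - <<'E'
from h import *
from scipy.optimize import least_squares
top=np.array([(73,118),(627,45),(685,432),(128,515)])/7+[250,200]
rim=[(80,111,130),(80,-111,130),(-80,-111,130),(-80,111,130)]
sc=np.array([(35,228),(247,38),(172,92)])/4+[180,155]
scr=np.array([(455,158),(265,372),(35,278)])/4+[180,155]
ht=np.array([(404,397)])/7+[250,200]
def res(p):
    a=p[3]
    f=d2w(p,[flap(a,155,6,-108),flap(a,155,6,108),flap(a,135,40)])
    return np.r_[(proj("top",d2w(p,rim))-top).ravel(),(proj("scene",f)-sc).ravel(),
      (proj("scene",d2w(p,[rim[0],rim[1],rim[2]]))-scr).ravel(),(proj("top",d2w(p,flap(a,135,40)))-ht).ravel()]
r=least_squares(res,[530,-40,0.1,0.2])
print(r.x,np.round(res(r.x),1))
p=r.x
for a in (p[3],0.5,1,1.5,2,2.2): print(round(a,2),d2w(p,flap(a,135,27)).round(),end=';')
print("carts",d2w(p,[(-15,42.5,0),(-15,-42.5,0)]).round(1))
# scanner
c=onz("top",np.array((280,380))/4+[125,150],40); print("glass top",c.round(1))
s=cv2.imread("pics/scene0.png"); hsv=cv2.cvtColor(s,cv2.COLOR_BGR2HSV)
m=(((hsv[...,0]<8)|(hsv[...,0]>172))&(hsv[...,1]>150)&(hsv[...,2]>90)).astype(np.uint8)
m[:160]=m[:160]; n,l,st,ce=cv2.connectedComponentsWithStats(cv2.dilate(m,np.ones((3,3))))
for i in range(1,n): print(st[i],ce[i], onz("scene",ce[i],40).round(1))
g=np.array([(213,310),(357,312),(353,455),(210,452)])/4+[125,150]
q=np.array([onz("top",x,36) for x in g]);print("sides",[np.linalg.norm(q[i]-q[i-1]).round() for i in range(4)])
E
```

```text
[ 5.24547223e+02 -3.05175001e+01  1.22281158e-01  1.93376933e-01] [-0.6 -0.1 -1.1 -0.6 -0.1  0.7 -0.6  0.4 -1.4 -0.2 -1.  -0.1  0.8  1.7
  1.6 -0.7 -0.1  0.4 -1.7 -0.1  0.  -1.5]
0.19 [[473. -37. 183.]];0.5 [[494. -34. 219.]];1 [[549. -27. 259.]];1.5 [[616. -19. 268.]];2 [[679. -12. 243.]];2.2 [[700.  -9. 224.]];carts [[504.5   9.8   0. ]
 [514.8 -74.5   0. ]]
glass top [524.7 286.1  40. ]
[327 147   5   6  28] [329.  149.5] [475.8 430.7  40. ]
[307 170  18  12 133] [316.09774436 175.93233083] [522.1 289.7  40. ]
[381 174  29  17 230] [395.03478261 182.1173913 ] [718.1 396.8  40. ]
sides [np.float64(106.0), np.float64(109.0), np.float64(107.0), np.float64(107.0)]
```

```bash
cat >> h.py <<'E'
from scipy.spatial.transform import Rotation as Ro
def st():
    s=ctrl.read_state(); R=Ro.from_euler('xyz',s['tool_rot']).as_matrix()
    print('t',round(s['clock'],2),'tcp',s['eef_pos'].round(1),'grasp',(s['eef_pos']-19*R[:,0]).round(1),'F',s['force'].round(1),'w',round(s['width'],1),'\nX',R[:,0].round(3),'Y',R[:,1].round(3),'jawyaw',np.degrees(np.arctan2(R[1,1],R[0,1])).round(1),'q',s['qpos'].round(2)); return s,R
E
python3 - <<'E'
from h import *
st()
E
```

```text
t 0.8 tcp [166.3 628.4 231.4] grasp [166.3 628.4 250.4] F [-0.2 -0.5  0.3] w 85.4 
X [-0.  0. -1.] Y [0.256 0.967 0.   ] jawyaw 75.2 q [-1.38  0.63  0.04  1.52 -0.03  1.   -0.02]
```

>>> arm_command([
  [1,2.84,-2.78,0.15,0,0,1.1],
  [1,2.84,-2.78,0.15,0,0,1.1],
  [1,2.84,-2.78,0.15,0,0,1.1],
  [1,2.84,-2.78,0.15,0,0,1.1],
  [1,2.84,-2.78,0.15,0,0,1.1],
  [1,2.84,-2.78,0.15,0,0,1.1],
  [1,2.84,-2.78,0.15,0,0,1.1],
  [1,2.84,-2.78,0.15,0,0,1.1],
  [1,2.84,-2.78,0.15,0,0,1.1],
  [1,2.84,-2.78,0.15,0,0,1.1],
  [1,0.23,-3.8,0.15,0,0,1.1],
  [1,0.23,-3.8,0.15,0,0,1.1],
  [1,0.23,-3.8,0.15,0,0,1.1],
  [1,0.23,-3.8,0.15,0,0,1.1],
  [1,0.23,-3.8,0.15,0,0,1.1],
  [1,0.23,-3.8,0.15,0,0,1.1],
  [1,0.23,-3.8,0.15,0,0,1.1],
  [1,0.23,-3.8,0.15,0,0,1.1],
  [1,0.23,-3.8,0.15,0,0,1.1],
  [1,0.23,-3.8,0.15,0,0,1.1],
])

```text
clock: 2.47
eef_pos: [473.3, -31.5, 261.8]
tool_rot: [-0.104, 1.57, 0.022]
force: [0.9, 0.3, -0.2]
width: 85.1
```

```bash
python3 - <<'E'
from h import *
st()
for n in("scene","top"):
    cv2.imwrite(f"pics/{n}1.png",ctrl.get_image(n))
crop(cv2.imread("pics/scene1.png"),150,90,330,290,4,"pics/c1.png")
E
```

```text
t 2.47 tcp [473.3 -31.5 261.8] grasp [473.2 -31.5 280.8] F [ 0.9  0.3 -0.2] w 85.1 
X [ 0.001  0.    -1.   ] Y [-0.126  0.992 -0.   ] jawyaw 97.2 q [-0.    0.34  0.02  1.95 -0.01  0.85  1.71]
```

View pics/c1.png

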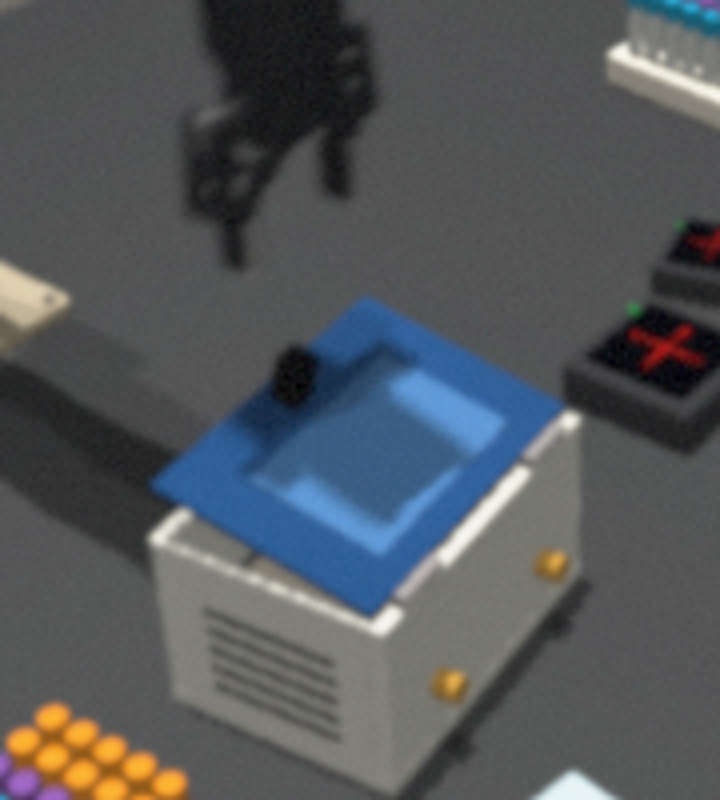

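```bash
python3 - <<'E'
from h import *
def blob(fn,x0,y0,x1,y1):
    g=cv2.cvtColor(cv2.imread(fn),cv2.COLOR_BGR2GRAY)[y0:y1,x0:x1]; m=(g<50); ys,xs=np.nonzero(m); return xs.mean()+x0,ys.mean()+y0,m.sum()
a=blob("pics/scene0.png",215,172,234,196);b=blob("pics/top0.png",301,249,315,263);print(a,b)
print(tri(a[:2],b[:2]))
E
```

```text
(np.float64(223.20437956204378), np.float64(184.7810218978102), np.int64(137)) (np.float64(307.37142857142857), np.float64(256.24285714285713), np.int64(70))
[473.15701352 -37.0550024  181.15611763]
```

>>> arm_command([
  [1,0,-0.28,-2.3,0,0,0],
  [1,0,-0.27,-2.3,0,0,0],
  [1,0,0,-2.3,0,0,0],
  [1,0,0,-2.2,0,0,0],
  [0,0,0,0,0,0,0],
  [0,0,0,0,0,0,0],
  [0,0,0,0,0,0,0],
  [0,0,0,0,0,0,0],
  [0,0,0,0,0,0,0],
  [0,0,0,0,0,0,0],
  [0,0,0,0,0,0,0],
  [0,0,0,0,0,0,0],
])

```text
clock: 3.57
eef_pos: [474.4, -37.7, 171.6]
tool_rot: [-0.841, 1.567, -0.718]
force: [0.6, -7.2, 1.5]
width: 18.9
```

```bash
python3 - <<'E'
from h import *
st()
E
```

```text
t 3.57 tcp [474.4 -37.7 171.6] grasp [474.4 -37.7 190.6] F [ 0.6 -7.2  1.5] w 18.9 
X [ 0.003 -0.003 -1.   ] Y [-0.123  0.992 -0.003] jawyaw 97.0 q [ 0.01  0.47  0.01  2.06 -0.01  0.61  1.72]
```

```bash
python3 - <<'E'
from h import *
s,R=st(); p=np.array([524.5,-30.5,.1223])
g=s['eef_pos']-19*R[:,0]; c,sn=np.cos(p[2]),np.sin(p[2])
h=d2w(p,[75,0,131])[0]; ex=np.array([c,sn,0]);ez=np.array([0,0,1.])
r=g-h; rx,rz=r@ex,r[2]; rad=np.hypot(rx,rz); ph0=np.arctan2(rz,-rx); print(rad,ph0-np.arctan2(27+5,135))
a0=.195; A=np.linspace(a0,2.17,29); tilt=np.radians(30)
prev=None; ax=np.array([-sn,c,0])
for i,a in enumerate(A):
    ph=ph0+a-a0; G=h+rad*(-np.cos(ph)*ex+np.sin(ph)*ez)+np.array([0,0,0])
    t=tilt*(a-a0)/(A[-1]-a0); X=-np.sin(t)*ex-np.cos(t)*ez; T=G+19*X
    if i: print(i,"[0,%.2f,%.2f,%.2f"%tuple((T-prev)/10),a.round(2))
    prev=T
print(np.degrees(tilt/28)*ax, T)
E
```

```text
t 3.57 tcp [474.4 -37.7 171.6] grasp [474.4 -37.7 190.6] F [ 0.6 -7.2  1.5] w 18.9 
X [ 0.003 -0.003 -1.   ] Y [-0.123  0.992 -0.003] jawyaw 97.0 q [ 0.01  0.47  0.01  2.06 -0.01  0.61  1.72]
139.05588350846293 0.2100343978865954
1 [0,0.41,0.05,0.87 0.27
2 [0,0.47,0.06,0.84 0.34
3 [0,0.53,0.07,0.80 0.41
4 [0,0.58,0.07,0.76 0.48
5 [0,0.64,0.08,0.71 0.55
6 [0,0.68,0.08,0.66 0.62
7 [0,0.73,0.09,0.61 0.69
8 [0,0.77,0.09,0.56 0.76
9 [0,0.81,0.10,0.50 0.83
10 [0,0.84,0.10,0.44 0.9
11 [0,0.87,0.11,0.38 0.97
12 [0,0.89,0.11,0.31 1.04
13 [0,0.91,0.11,0.25 1.11
14 [0,0.92,0.11,0.18 1.18
15 [0,0.93,0.11,0.11 1.25
16 [0,0.94,0.12,0.04 1.32
17 [0,0.94,0.12,-0.02 1.39
18 [0,0.93,0.11,-0.09 1.46
19 [0,0.92,0.11,-0.16 1.54
20 [0,0.91,0.11,-0.23 1.61
21 [0,0.89,0.11,-0.29 1.68
22 [0,0.87,0.11,-0.36 1.75
23 [0,0.84,0.10,-0.42 1.82
24 [0,0.81,0.10,-0.48 1.89
25 [0,0.77,0.09,-0.54 1.96
26 [0,0.73,0.09,-0.59 2.03
27 [0,0.69,0.08,-0.65 2.1
28 [0,0.64,0.08,-0.69 2.17
[-0.1307093   1.06342572  0.        ] [692.92479965  -9.79833031 206.63518054]
```

>>> arm_command([
  [0,0.41,0.0,0.87,-0.13,1.06,0],
  [0,0.47,0.06,0.84,-0.13,1.06,0],
  [0,0.53,0.07,0.8,-0.13,1.06,0],
  [0,0.58,0.07,0.76,-0.13,1.06,0],
  [0,0.64,0.08,0.71,-0.13,1.06,0],
  [0,0.68,0.08,0.66,-0.13,1.06,0],
  [0,0.73,0.09,0.61,-0.13,1.06,0],
  [0,0.77,0.09,0.56,-0.13,1.06,0],
  [0,0.81,0.1,0.5,-0.13,1.06,0],
  [0,0.84,0.1,0.44,-0.13,1.06,0],
])

```text
clock: 4.4
eef_pos: [534.4, -30.5, 237.7]
tool_rot: [-3.131, 1.375, -3.008]
force: [-5.5, -5.2, -3.4]
width: 18.6
```

```bash
python3 - <<'E'
from h import *
st()
cv2.imwrite("pics/s2.png",ctrl.get_image("scene"))
crop(cv2.imread("pics/s2.png"),150,90,330,290,4,"pics/c2.png")
E
```

```text
t 4.4 tcp [534.4 -30.5 237.7] grasp [538.1 -30.1 256.3] F [-5.5 -5.2 -3.4] w 18.6 
X [-0.193 -0.026 -0.981] Y [-0.123  0.992 -0.002] jawyaw 97.0 q [-0.03  0.56  0.04  1.66  0.01  1.12  1.69]
```

View pics/c2.png

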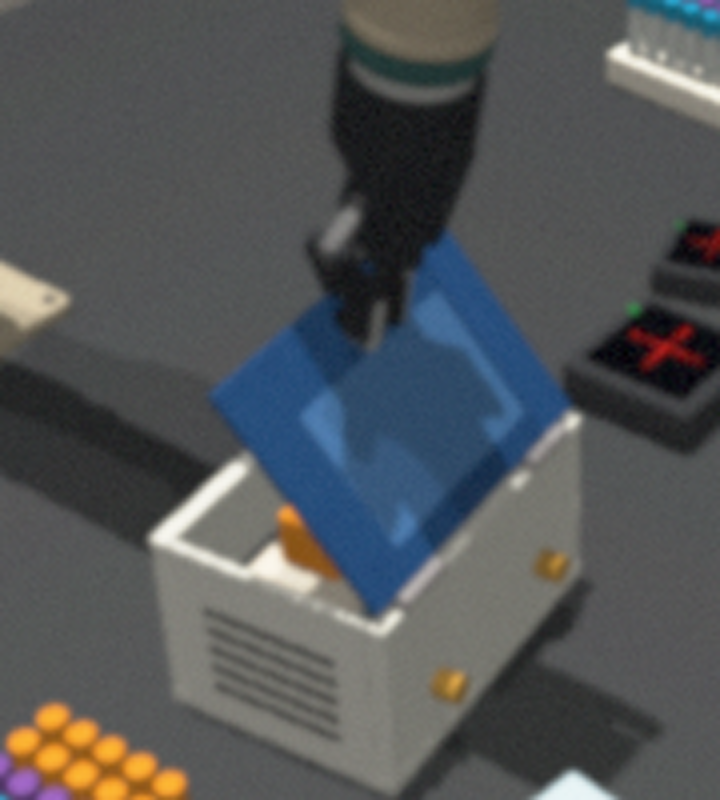

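The flap is swinging up with the handle held, and an orange tab shows at about (300,540) in the crop. I continue.

>>> arm_command([
  [0,0.87,0.11,0.38,-0.13,1.06,0],
  [0,0.89,0.11,0.31,-0.13,1.06,0],
  [0,0.91,0.11,0.25,-0.13,1.06,0],
  [0,0.92,0.11,0.18,-0.13,1.06,0],
  [0,0.93,0.11,0.11,-0.13,1.06,0],
  [0,0.94,0.12,0.04,-0.13,1.06,0],
  [0,0.94,0.12,-0.02,-0.13,1.06,0],
  [0,0.93,0.11,-0.09,-0.13,1.06,0],
  [0,0.92,0.11,-0.16,-0.13,1.06,0],
  [0,0.91,0.11,-0.23,-0.13,1.06,0],
])

```text
clock: 5.28
eef_pos: [627.7, -19.4, 247.3]
tool_rot: [-3.134, 1.192, -3.011]
force: [-4.9, -3.9, 4.1]
width: 18.6
```

```bash
python3 - <<'E'
from h import *
st()
E
```

```text
t 5.28 tcp [627.7 -19.4 247.3] grasp [634.6 -18.5 264.9] F [-4.9 -3.9  4.1] w 18.6 
X [-0.367 -0.048 -0.929] Y [-0.123  0.992 -0.003] jawyaw 97.1 q [-0.06  0.81  0.05  1.17  0.01  1.54  1.67]
```

>>> arm_command([
  [0,0.89,0.11,-0.29,-0.13,1.06,0],
  [0,0.87,0.11,-0.36,-0.13,1.06,0],
  [0,0.84,0.1,-0.42,-0.13,1.06,0],
  [0,0.81,0.1,-0.48,-0.13,1.06,0],
  [0,0.8,0.09,-0.56,0,0,0],
  [0,0.76,0.09,-0.61,0,0,0],
  [0,0.72,0.08,-0.67,0,0,0],
  [0,0.67,0.08,-0.71,0,0,0],
  [0,0,0,0,0,0,0],
])

```text
clock: 6.03
eef_pos: [694.7, -11.4, 205.3]
tool_rot: [-3.134, 1.126, -3.011]
force: [4.0, -2.5, 2.4]
width: 18.8
```

```bash
python3 - <<'E'
from h import *
s,R=st()
p=np.array([524.5,-30.5,.1223]);h=d2w(p,[75,0,131])[0];r=s['eef_pos']-19*R[:,0]-h;rx=r@[np.cos(p[2]),np.sin(p[2]),0]
print("angle est",np.arctan2(r[2],-rx)-np.arctan2(32,135),np.hypot(rx,r[2]))
cv2.imwrite("pics/s3.png",ctrl.get_image("scene"))
crop(cv2.imread("pics/s3.png"),150,70,350,290,3,"pics/c3.png")
E
```

```text
t 6.03 tcp [694.7 -11.4 205.3] grasp [702.8 -10.3 222.5] F [ 4.  -2.5  2.4] w 18.8 
X [-0.426 -0.056 -0.903] Y [-0.123  0.992 -0.003] jawyaw 97.1 q [-0.06  1.02  0.05  0.84  0.    1.73  1.67]
angle est 2.1895969521666796 138.86516671133182
```

View pics/c3.png

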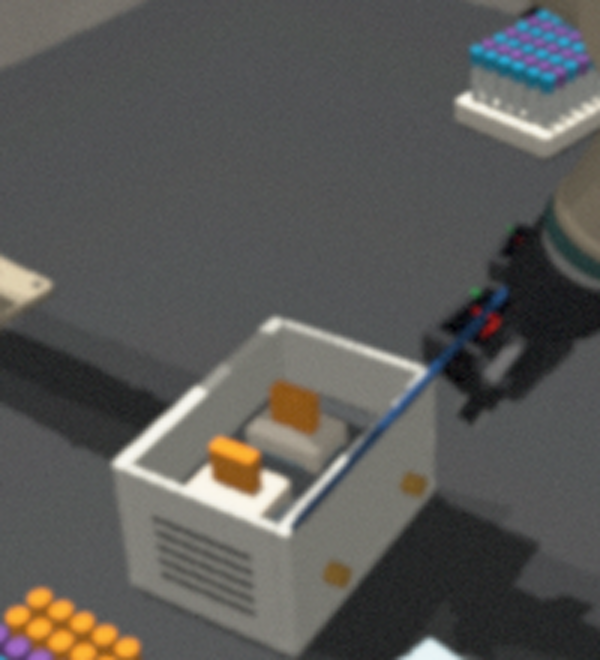

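>>> arm_command([
  [0.6,0,0,0,0,0,0],
  [0.6,0,0,0,0,0,0],
  [0.6,0,0,0,0,0,0],
  [0.6,0,0,0,0,0,0],
  [0.6,0.43,0.06,0.9,0,0,0],
  [0.6,0.43,0.06,0.9,0,0,0],
  [0.6,0.86,0.12,1.8,0,0,0],
  [0.6,0.86,0.12,1.8,0,0,0],
  [0.6,0.86,0.12,1.8,0,0,0],
  [0.6,0.86,0.12,1.8,0,0,0],
  [0.6,0,0,2.5,0,0,0],
  [0.6,0,0,2.5,0,0,0],
])

```text
clock: 7.08
eef_pos: [707.3, -3.6, 326.9]
tool_rot: [-3.133, 1.156, -3.006]
force: [-0.8, 0.1, 0.9]
width: 51.4
```

```bash
python3 - <<'E'
from h import *
s,R=st()
cv2.imwrite("pics/s4.png",ctrl.get_image("scene"))
crop(cv2.imread("pics/s4.png"),150,70,350,290,3,"pics/c4.png")
E
```

```text
t 7.08 tcp [707.3  -3.6 326.9] grasp [714.9  -2.6 344.3] F [-0.8  0.1  0.9] w 51.4 
X [-0.4   -0.054 -0.915] Y [-0.127  0.992 -0.004] jawyaw 97.3 q [-0.1   0.99  0.18  0.59 -0.09  1.98  1.71]
```

View pics/c4.png

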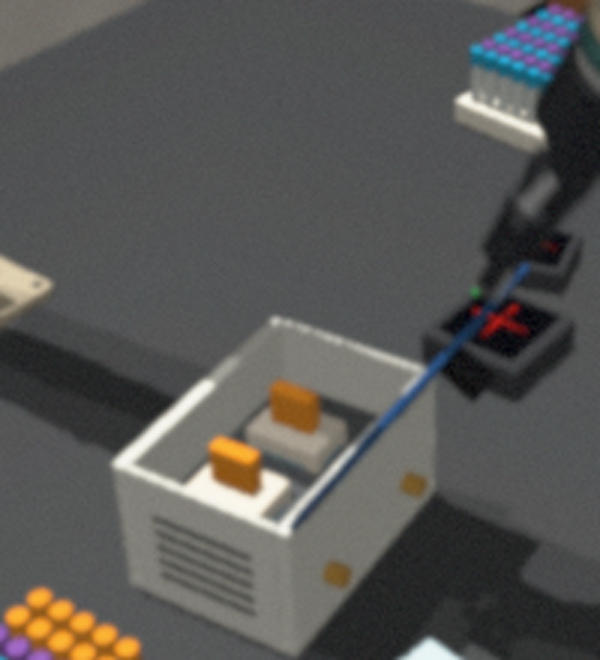

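```bash
python3 - <<'E'
from h import *
t=ctrl.get_image("top"); cv2.imwrite("pics/t4.png",t); s=cv2.imread("pics/s4.png")
p=np.array([524.5,-30.5,.1223])
for y in(42.5,-42.5):
    P=d2w(p,[(-15+a,y+b,121) for a,b in((20,8),(20,-8),(-20,-8),(-20,8))])
    for im,n in((s,"scene"),(t,"top")):
        big=proj(n,P); print(n,big.mean(0))
        for u in big: 
            im[int(round(u[1])),int(round(u[0]))]=(0,255,0)
for l in("cartridge_1_center",):
    for c in("scene","top"):
        print(l,c,[( [round(v) for v in d["centre"]],round(d["conf"],2)) for d in ctrl.spot_in(l,c)])
crop(s,180,150,300,290,5,"pics/c4s.png");crop(t,255,195,355,280,6,"pics/c4t.png")
print(d2w(p,[(-15,42.5,0),(-15,-42.5,0)]))
E
```

```text
scene [247.90637421 199.89592432]
top [289.03127028 247.43162291]
scene [228.13701011 219.50387412]
top [319.29889498 243.12927552]
cartridge_1_center scene [([525, -83, 86], 0.79)]
cartridge_1_center top [([508, -73, 84], 0.54)]
[[504.42723761   9.85262333   0.        ]
 [514.79684223 -74.51248379   0.        ]]
```

View pics/c4s.png

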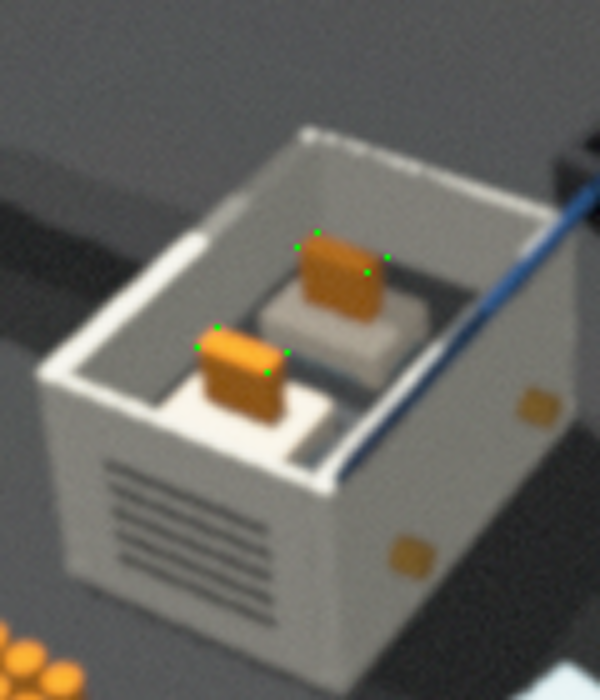

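View pics/c4t.png

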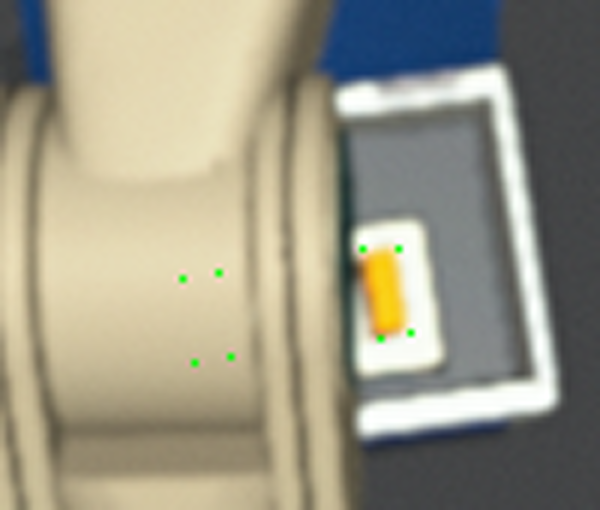

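>>> arm_command([
  [0.6,-3.38,0.22,0,0.48,-3.9,0],
  [0.6,-3.38,0.22,0,0.48,-3.9,0],
  [0.6,-3.38,0.22,0,0.48,-3.9,0],
  [0.6,-3.38,0.22,0,0.48,-3.9,0],
  [0.6,-3.38,0.22,0,0.48,-3.9,0],
  [0.6,-3.38,0.22,0,0.48,-3.9,0],
  [0.6,0,0,-3.5,0,0,0],
  [0.6,0,0,-3.5,0,0,0],
  [0.6,0,0,-3.5,0,0,0],
  [0.6,0,0,0,0,0,0],
  [0.6,0,0,0,0,0,0],
  [0.6,0,0,0,0,0,0],
])

```text
clock: 8.28
eef_pos: [538.9, 7.6, 224.2]
tool_rot: [-3.059, 1.513, -2.935]
force: [0.2, 0.0, 0.9]
width: 51.1
```

```bash
python3 - <<'E'
from h import *
s,R=st()
E
```

```text
t 8.28 tcp [538.9   7.6 224.2] grasp [539.9   7.8 243.2] F [0.2 0.  0.9] w 51.1 
X [-0.057 -0.012 -0.998] Y [-0.124  0.992 -0.005] jawyaw 97.1 q [-0.18  0.51  0.16  1.79 -0.08  0.91  1.71]
```

>>> arm_command([
  [0.6,-1.7,0.12,-1,0.35,-1.6,0],
  [0.6,-1.75,0.11,-1,0.35,-1.65,0],
  [0.6,0,0,-2.0,0,0,0],
  [0.6,0,0,-2.0,0,0,0],
  [0.6,0,0,-2.0,0,0,0],
  [0.6,0,0,0,0,0,0],
  [0.6,0,0,0,0,0,0],
])

```text
clock: 8.87
eef_pos: [504.6, 9.9, 144.4]
tool_rot: [1.14, 1.57, 1.265]
force: [-0.2, 0.5, -0.8]
width: 51.5
```

```bash
python3 - <<'E'
from h import *
s,R=st()
cv2.imwrite("pics/s5.png",ctrl.get_image("scene"))
crop(cv2.imread("pics/s5.png"),150,100,330,290,4,"pics/c5.png")
E
```

```text
t 8.87 tcp [504.6   9.9 144.4] grasp [504.6   9.9 163.4] F [-0.2  0.5 -0.8] w 51.5 
X [ 0.     0.001 -1.   ] Y [-0.124  0.992  0.   ] jawyaw 97.1 q [-0.16  0.55  0.12  2.01 -0.12  0.59  1.74]
```

View pics/c5.png

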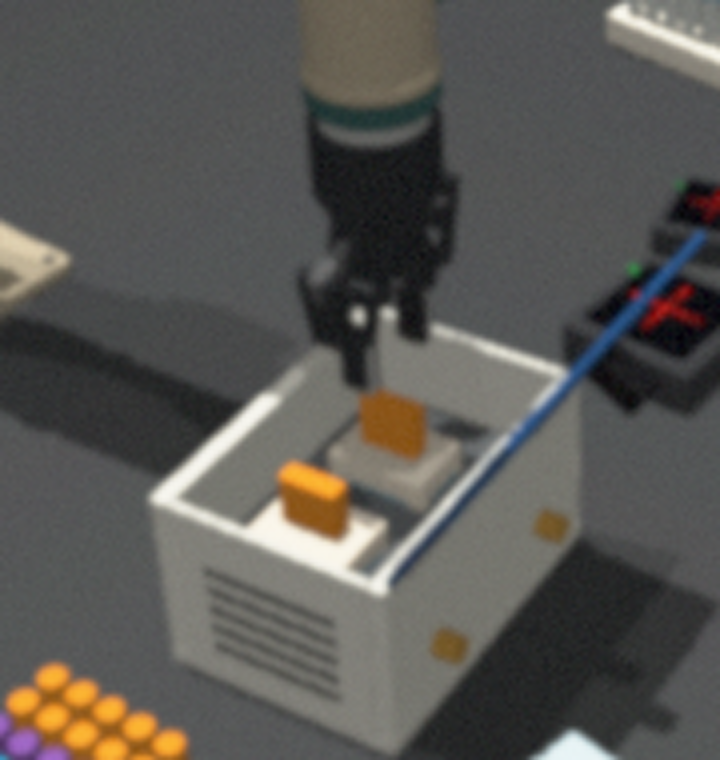

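>>> arm_command([
  [0.6,0,0,-1.8,0,0,0],
  [0.6,0,0,-1.8,0,0,0],
  [0.6,0,0,-1.6,0,0,0],
  [0.6,0,0,0,0,0,0],
  [0,0,0,0,0,0,0],
  [0,0,0,0,0,0,0],
  [0,0,0,0,0,0,0],
  [0,0,0,0,0,0,0],
  [0,0,0,0,0,0,0],
  [0,0,0,0,0,0,0],
])

```text
clock: 9.75
eef_pos: [505.0, 10.0, 93.0]
tool_rot: [0.162, 1.568, 0.286]
force: [0.4, 0.4, 7.9]
width: 15.2
```

```bash
python3 - <<'E'
from h import *
s,R=st();print(s['tau'])
E
```

```text
t 9.75 tcp [505.  10.  93.] grasp [505.    9.9 112. ] F [0.4 0.4 7.9] w 15.2 
X [ 0.003  0.001 -1.   ] Y [-0.124  0.992  0.   ] jawyaw 97.1 q [-0.14  0.64  0.1   2.04 -0.14  0.46  1.76]
[-1.01869041e-01 -4.41183329e+01  1.74139559e+00 -9.23245579e+00
  2.82563979e-02 -1.55116282e-01 -1.85124791e-02]
```

>>> arm_command([
  [0,0,0,0.3,0,0,0],
  [0,0,0,0.3,0,0,0],
  [0,0,0,0.3,0,0,0],
  [0,0,0,0.3,0,0,0],
  [0,0,0,0.3,0,0,0],
  [0,0,0,0,0,0,0],
  [0,0,0,0,0,0,0],
  [0,0,0,0,0,0,0],
  [0,0,0,0,0,0,0],
])

```text
clock: 10.5
eef_pos: [503.6, 10.0, 106.4]
tool_rot: [2.518, 1.57, 2.643]
force: [-0.1, -0.1, -1.3]
width: 15.2
```

```bash
python3 - <<'E'
from h import *
s,R=st();print(s['tau'])
cv2.imwrite("pics/s6.png",ctrl.get_image("scene"))
st()
crop(cv2.imread("pics/s6.png"),170,120,330,290,4,"pics/c6.png")
E
```

```text
t 10.5 tcp [503.6  10.  106.4] grasp [503.6  10.  125.4] F [-0.1 -0.1 -1.3] w 15.2 
X [-0.001  0.    -1.   ] Y [-0.124  0.992  0.001] jawyaw 97.1 q [-0.15  0.62  0.11  2.04 -0.13  0.49  1.75]
[-5.18033092e-03 -4.80610907e+01  2.03595981e+00 -1.11775115e+01
  5.65590919e-03  2.13141102e-03  6.10657338e-06]
t 10.55 tcp [503.6  10.  106.4] grasp [503.6  10.  125.4] F [-0.4 -0.  -2.4] w 15.1 
X [-0.001  0.001 -1.   ] Y [-0.124  0.992  0.001] jawyaw 97.1 q [-0.15  0.62  0.11  2.04 -0.13  0.49  1.75]
```

View pics/c6.png

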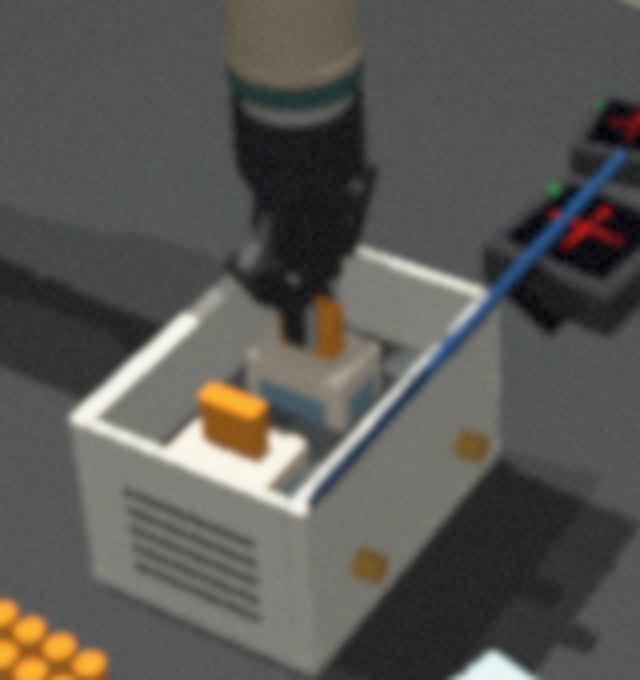

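```bash
python3 - <<'E'
from h import *
f=[]
for i in range(10):
    ctrl.get_image("top"); f.append(ctrl.read_state()['force'][2])
print(np.round(f,1),np.mean(f))
E
```

```text
[-1.4 -2.9 -2.1 -1.5 -1.6 -1.8 -1.3 -0.7 -1.4 -1.3] -1.5945852025141554
```

>>> arm_command([
  [0,0,0,-0.3,0,0,0],
  [0,0,0,-0.3,0,0,0],
  [0,0,0,-0.3,0,0,0],
  [0,0,0,-0.3,0,0,0],
  [0,0,0,-0.2,0,0,0],
  [0,0,0,-0.1,0,0,0],
  [0,0,0,0,0,0,0],
  [0,0,0,0,0,0,0],
])

```text
clock: 11.72
eef_pos: [503.4, 9.7, 93.0]
tool_rot: [2.021, 1.57, 2.145]
force: [-5.4, -0.4, 16.7]
width: 15.2
```

```bash
python3 - <<'E'
from h import *
st()
E
```

```text
t 11.72 tcp [503.4   9.7  93. ] grasp [503.4   9.7 112. ] F [-5.4 -0.4 16.7] w 15.2 
X [-0.     0.001 -1.   ] Y [-0.124  0.992  0.001] jawyaw 97.1 q [-0.14  0.64  0.1   2.04 -0.14  0.46  1.76]
```

>>> arm_command([
  [0,0,0,0.1,0,0,0],
  [0.6,0,0,0,0,0,0],
  [0.6,0,0,0,0,0,0],
  [0.6,0,0,0,0,0,0],
  [0.6,0,0,0,0,0,0],
  [0.6,0,0,1.6,0,0,0],
  [0.6,0,0,1.8,0,0,0],
  [0.6,0,0,1.8,0,0,0],
  [0.6,0.3,-2.1,0,0,0,0],
  [0.6,0.3,-2.1,0,0,0,0],
  [0.6,0.3,-2.1,0,0,0,0],
  [0.6,0.2,-2.1,0,0,0,0],
  [0.6,0,0,0,0,0,0],
  [0.6,0,0,0,0,0,0],
])

```text
clock: 12.88
eef_pos: [514.6, -75.4, 144.4]
tool_rot: [2.839, 1.57, 2.96]
force: [-0.2, 0.4, 0.6]
width: 51.1
```

```bash
python3 - <<'E'
from h import *
st()
cv2.imwrite("pics/s7.png",ctrl.get_image("scene"))
crop(cv2.imread("pics/s7.png"),170,120,330,290,4,"pics/c7.png")
E
```

```text
t 12.88 tcp [514.6 -75.4 144.4] grasp [514.6 -75.4 163.4] F [-0.2  0.4  0.6] w 51.1 
X [-0.001  0.    -1.   ] Y [-0.121  0.993  0.   ] jawyaw 97.0 q [ 0.01  0.57  0.11  1.97 -0.11  0.61  1.89]
```

View pics/c7.png

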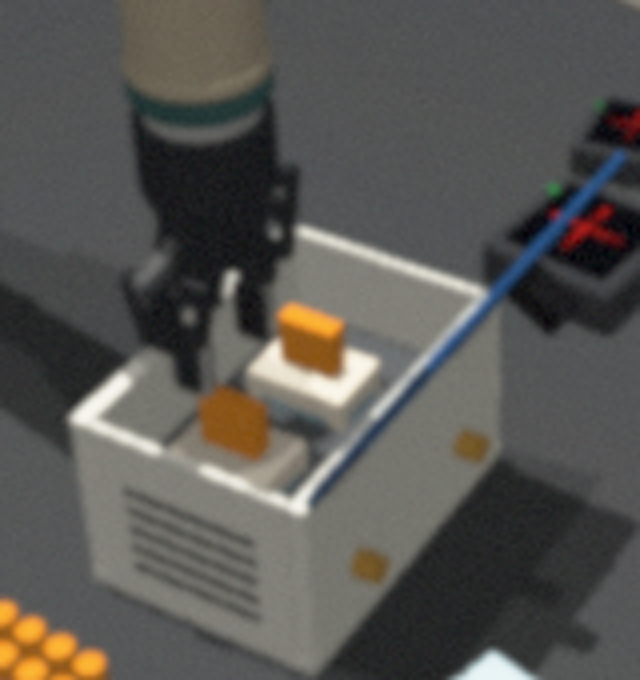

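```bash
python3 - <<'E'
from h import *
T=None
for f in("s3","s4","s5","s7"):
    im=cv2.imread(f"pics/{f}.png")[185:230,215:280]
    h=cv2.cvtColor(im,cv2.COLOR_BGR2HSV);m=((h[...,0]<20)&(h[...,1]>150)&(h[...,2]>90)).astype(np.uint8)
    n,l,s,c=cv2.connectedComponentsWithStats(m)
    print(f,[(s[i].tolist(),c[i].round(2).tolist()) for i in range(1,n) if s[i][4]>30])
E
```

```text
s3 [([25, 13, 16, 16, 191], [32.84, 20.32]), ([5, 31, 17, 14, 192], [12.74, 37.97])]
s4 [([25, 12, 16, 17, 195], [32.78, 20.07]), ([5, 31, 17, 14, 187], [12.76, 38.0])]
s5 [([25, 13, 16, 16, 190], [32.98, 20.56]), ([5, 31, 17, 14, 191], [12.78, 38.01])]
s7 [([25, 11, 16, 17, 194], [32.37, 19.03]), ([5, 32, 17, 13, 175], [12.85, 38.87])]
```

```bash
python3 - <<'E'
from h import *
a=[cv2.imread(f"pics/{f}.png")[175:245,225:285] for f in("s4","s5","s7")]
o=np.hstack([cv2.resize(x,None,fx=4,fy=4,interpolation=cv2.INTER_CUBIC) for x in a])
for y in range(0,280,20): o[y]=(0,255,0)
cv2.imwrite("pics/cmp.png",o)
E
```

```text
(no output)
```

View pics/cmp.png

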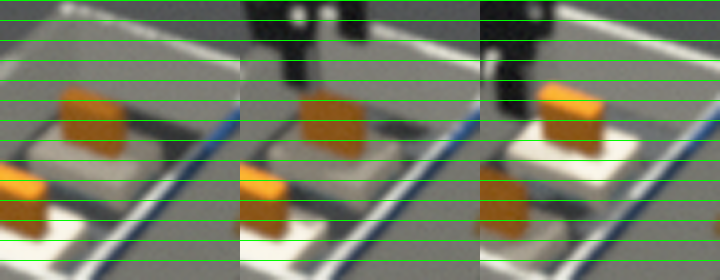

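>>> arm_command([
  [0.6,0,0,-1.8,0,0,0],
  [0.6,0,0,-1.8,0,0,0],
  [0.6,0,0,-1.4,0,0,0],
  [0.6,0,0,0,0,0,0],
  [0,0,0,0,0,0,0],
  [0,0,0,0,0,0,0],
  [0,0,0,0,0,0,0],
  [0,0,0,0,0,0,0],
  [0,0,0,0,0,0,0],
  [0,0,0,0,0,0,0],
  [0,0,0,0.5,0,0,0],
  [0,0,0,0.5,0,0,0],
  [0,0,0,0.5,0,0,0],
  [0,0,0,0,0,0,0],
  [0,0,0,0,0,0,0],
  [0,0,0,0,0,0,0],
  [0,0,0,0,0,0,0],
])

```text
clock: 14.35
eef_pos: [514.5, -74.0, 109.3]
tool_rot: [2.52, 1.57, 2.644]
force: [0.4, -0.2, -4.3]
width: 14.9
```

```bash
python3 - <<'E'
from h import *
st()
f=[]
for i in range(8):
    im=ctrl.get_image("scene"); f.append(ctrl.read_state()['force'][2])
print(np.round(f,1),np.mean(f))
cv2.imwrite("pics/s8.png",im)
crop(im,170,120,330,290,4,"pics/c8.png")
E
```

```text
t 14.35 tcp [514.5 -74.  109.3] grasp [514.5 -74.  128.3] F [ 0.4 -0.2 -4.3] w 14.9 
X [-0.001  0.001 -1.   ] Y [-0.124  0.992  0.001] jawyaw 97.1 q [ 0.02  0.63  0.1   1.99 -0.12  0.53  1.9 ]
[-4.  -5.3 -3.9 -4.7 -4.8 -3.9 -4.  -3.6] -4.292025519392329
```

View pics/c8.png

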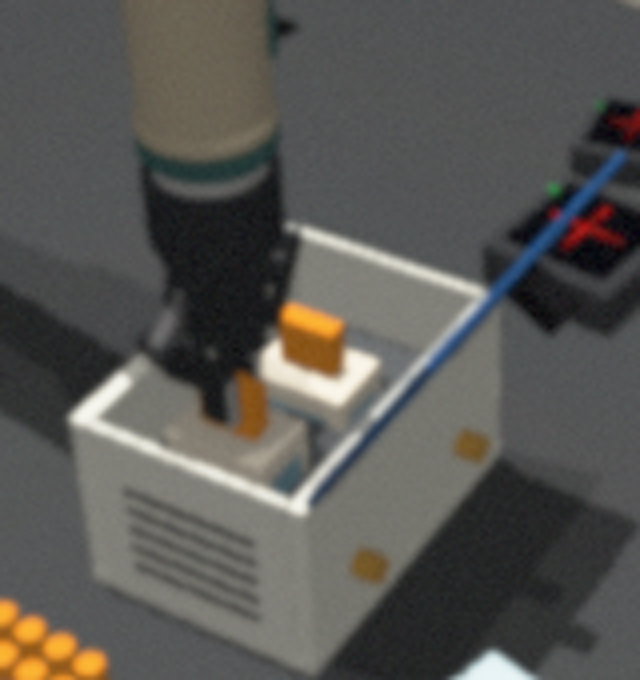

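>>> arm_command([
  [0,0,0,0.8,0,0,0],
  [0,0,0,1.6,0,0,0],
  [0,0,0,1.6,0,0,0],
  [0,0,0,1.6,0,0,0],
  [0,0,0,1.6,0,0,0],
  [0,0,0,1.6,0,0,0],
  [0,0,0,1.6,0,0,0],
  [0,0,0,1.6,0,0,0],
  [0,0,0,1.6,0,0,0],
  [0,0,0,1.6,0,0,0],
  [0,0,0,0.8,0,0,0],
  [0,0,0,0,0,0,0],
])

```text
clock: 15.75
eef_pos: [515.8, -74.2, 271.7]
tool_rot: [-0.073, 1.567, 0.051]
force: [0.2, -0.8, -4.4]
width: 14.8
```

```bash
python3 - <<'E'
from h import *
st()
im=ctrl.get_image("scene")
cv2.imwrite("pics/s9.png",im)
crop(im,150,90,350,290,3,"pics/c9.png")
E
```

```text
t 15.75 tcp [515.8 -74.2 271.7] grasp [515.7 -74.3 290.7] F [ 0.2 -0.8 -4.4] w 14.8 
X [ 0.004  0.    -1.   ] Y [-0.124  0.992 -0.   ] jawyaw 97.1 q [-0.02  0.4   0.15  1.83 -0.07  0.92  1.86]
```

View pics/c9.png

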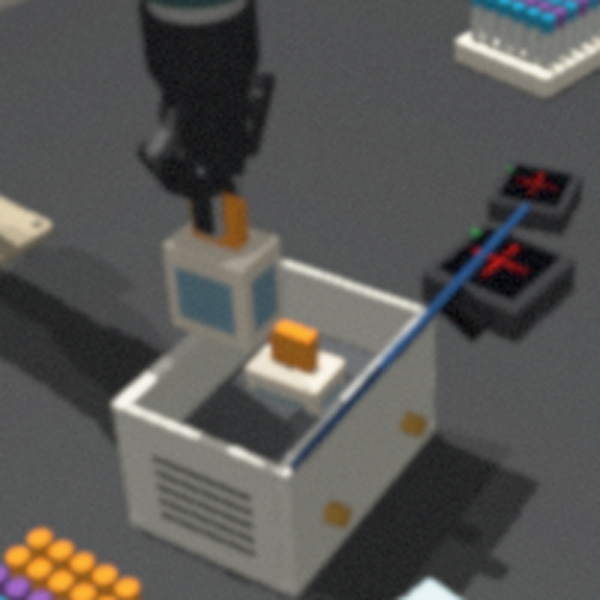

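>>> arm_command([
  [0,0.05,1.0,0,0,0,0],
  [0,0.05,2.0,0,0,0,0],
  [0,0.05,2.3,0,0,0,0],
  [0,0.05,2.3,0,0,0,0],
  [0,0.05,2.3,0,0,0,0],
  [0,0.05,2.3,0,0,0,0],
  [0,0.05,2.3,0,0,0,0],
  [0,0.05,2.3,0,0,0,0],
  [0,0.05,2.3,0,0,0,0],
  [0,0.05,2.3,0,0,0,0],
  [0,0.05,2.3,0,0,0,0],
  [0,0.05,2.3,0,0,0,0],
  [0,0.05,2.3,0,0,0,0],
  [0,0.05,2.3,0,0,0,0],
  [0,0.05,2.3,0,0,0,0],
  [0,0.05,2.0,0,0,0,0],
  [0,0,1.0,0,0,0,0],
  [0,0,0.3,0,0,0,0],
  [0,0,0,0,0,0,0],
  [0,0,0,0,0,0,0],
])

```text
clock: 17.47
eef_pos: [522.6, 286.2, 269.0]
tool_rot: [-2.416, 1.569, -2.293]
force: [0.1, -0.1, -4.4]
width: 14.9
```

```bash
python3 - <<'E'
from h import *
st()
im=ctrl.get_image("scene");t=ctrl.get_image("top")
cv2.imwrite("pics/s10.png",im);cv2.imwrite("pics/t10.png",t)
crop(im,190,60,390,260,4,"pics/c10.png");crop(t,140,190,360,290,3.5,"pics/c10t.png")
E
```

```text
t 17.47 tcp [522.6 286.2 269. ] grasp [522.6 286.2 288. ] F [ 0.1 -0.1 -4.4] w 14.9 
X [-0.001 -0.002 -1.   ] Y [-0.123  0.992 -0.001] jawyaw 97.1 q [-0.61  0.51  0.09  1.63 -0.05  1.01  1.2 ]
```

View pics/c10.png

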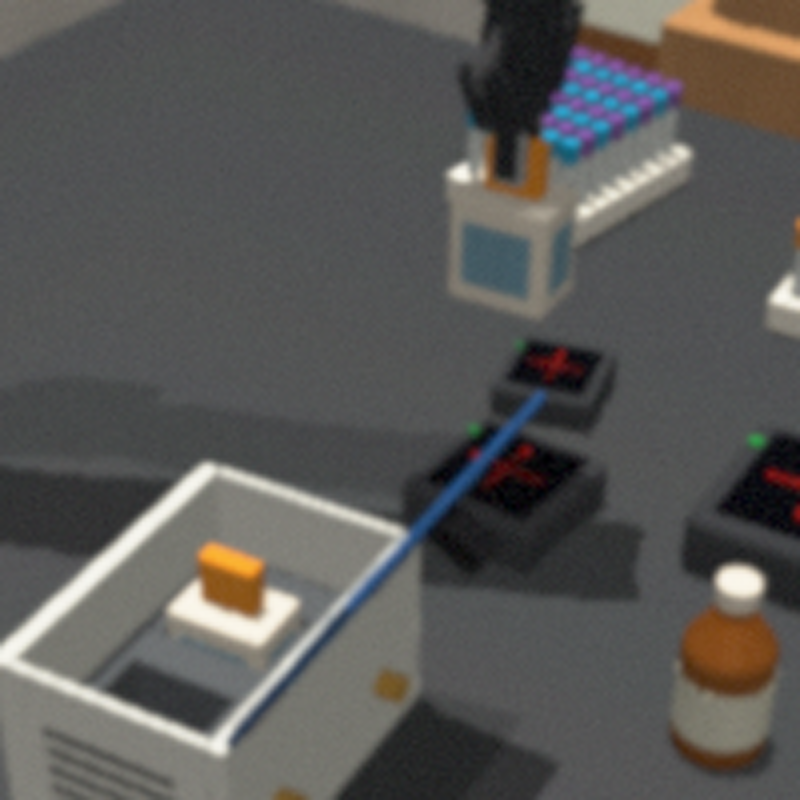

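View pics/c10t.png

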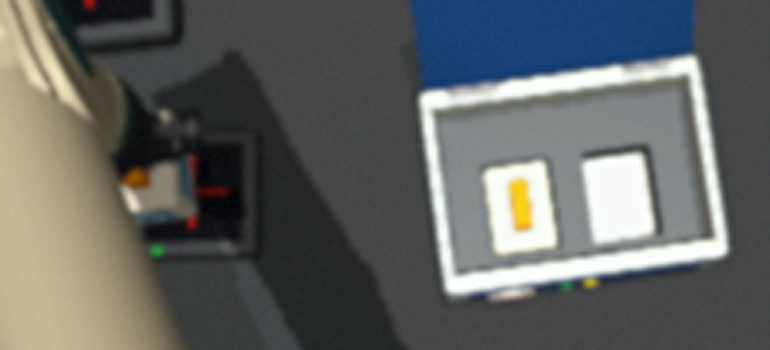

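>>> arm_command([
  [0,0.1,0.2,-0.8,0,0,0],
  [0,0,0,-1.2,0,0,0],
  [0,0,0,-1.2,0,0,0],
  [0,0,0,-1.2,0,0,0],
  [0,0,0,-1.2,0,0,0],
  [0,0,0,-0.9,0,0,0],
  [0,0,0,0,0,0,0],
  [0,0,0,0,0,0,0],
  [0,0,0,0,0,0,0],
])

```text
clock: 18.32
eef_pos: [524.3, 290.0, 205.1]
tool_rot: [0.93, 1.57, 1.054]
force: [0.4, -0.5, -4.4]
width: 15.1
```

```bash
python3 - <<'E'
from h import *
s,R=st()
im=ctrl.get_image("scene");t=ctrl.get_image("top")
cv2.imwrite("pics/s11.png",im);cv2.imwrite("pics/t11.png",t)
p=np.array([524.5,-30.5,.1223])
def box(pose,z0):
    return d2w(pose,[(a,b,z0+z) for z in(0,75) for a,b in((35,25),(35,-25),(-35,-25),(-35,25))]),d2w(pose,[(a,b,z0+z) for z in(75,111) for a,b in((20,8),(20,-8),(-20,-8),(-20,8))])
f=d2w(p,[-15,42.5,0])[0]
held=np.array([s['eef_pos'][0],s['eef_pos'][1],p[2]]); zh=s['eef_pos'][2]-84.3
S=4
def draw(im,n,x0,y0,x1,y1,fn):
    o=cv2.resize(im[y0:y1,x0:x1],None,fx=S,fy=S,interpolation=cv2.INTER_CUBIC)
    for P in box(held,zh)+box([f[0],f[1],p[2]],10)+(d2w([523.5,288,0],[(42,42,40),(42,-42,40),(-42,-42,40),(-42,42,40)]),):
        for u in proj(n,P): cv2.circle(o,tuple(((u-[x0,y0]+.5)*S).astype(int)),2,(0,255,0),-1)
    cv2.imwrite(fn,o)
draw(im,"scene",200,100,390,240,"pics/c11.png");draw(t,"top",150,200,340,290,"pics/c11t.png"); print(zh)
E
```

```text
t 18.32 tcp [524.3 290.  205.1] grasp [524.3 290.  224.1] F [ 0.4 -0.5 -4.4] w 15.1 
X [ 0.001  0.001 -1.   ] Y [-0.124  0.992  0.001] jawyaw 97.1 q [-0.61  0.58  0.08  1.7  -0.06  0.86  1.2 ]
120.8165043538766
```

View pics/c11.png

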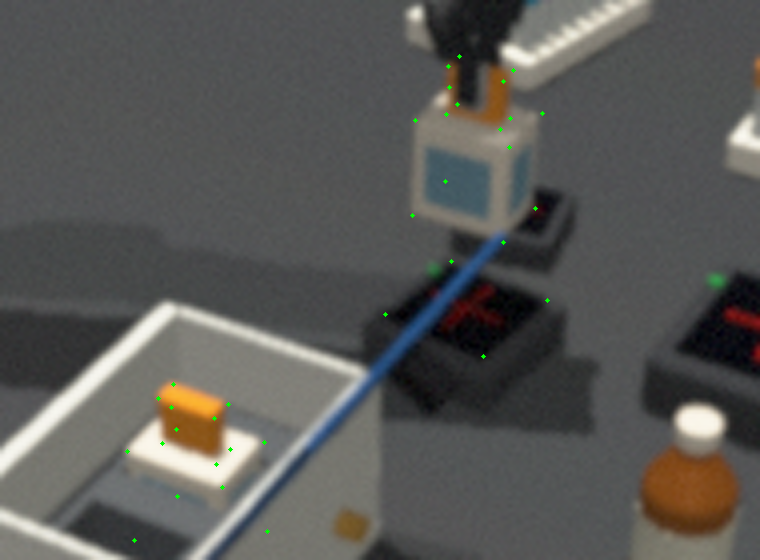

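View pics/c11t.png

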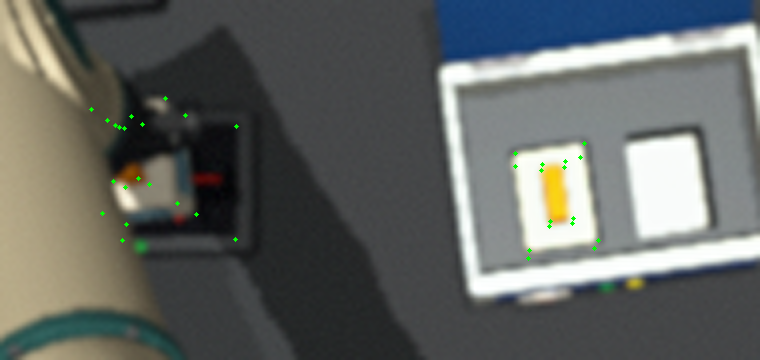

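```bash
python3 - <<'E'
from h import *
s,R=st()
p=np.array([524.5,-30.5,.1223])
S=9
def draw(fi,n,x0,y0,x1,y1,fn):
    im=cv2.imread(fi)
    o=cv2.resize(im[y0:y1,x0:x1],None,fx=S,fy=S,interpolation=cv2.INTER_CUBIC); raw=o.copy()
    H=[s['eef_pos'][0],s['eef_pos'][1],p[2]]; z0=s['eef_pos'][2]-84.3
    for z,c in((0,(0,255,0)),(75,(255,255,0))):
        u=proj(n,d2w(H,[(a,b,z0+z) for a,b in((35,25),(35,-25),(-35,-25),(-35,25))]))
        cv2.polylines(o,[((u-[x0,y0]+.5)*S).astype(int)],True,c,1)
    cv2.imwrite(fn,np.hstack([raw,o]))
draw("pics/s11.png","scene",298,110,340,168,"pics/c12.png");draw("pics/t11.png","top",165,215,208,262,"pics/c12t.png")
E
```

```text
t 18.42 tcp [524.4 290.2 205.4] grasp [524.3 290.1 224.4] F [ 0.2  0.2 -4.6] w 15.1 
X [ 0.001  0.001 -1.   ] Y [-0.124  0.992  0.001] jawyaw 97.1 q [-0.61  0.58  0.08  1.7  -0.06  0.86  1.2 ]
```

View pics/c12.png

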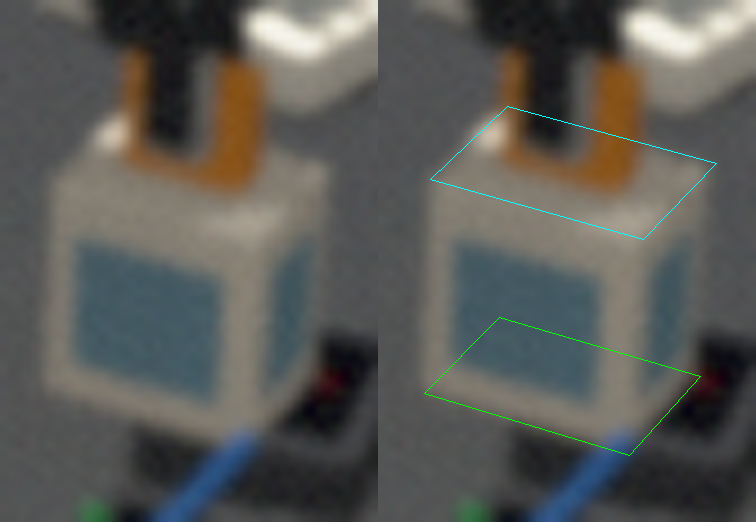

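View pics/c12t.png

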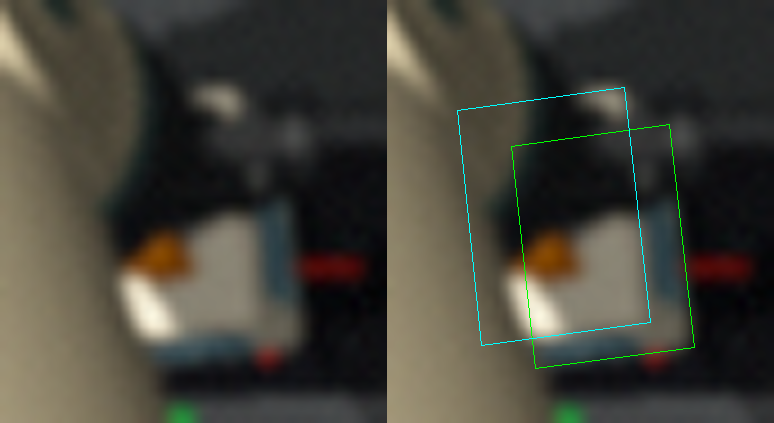

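>>> arm_command([
  [0,-0.05,-0.2,-0.1,0,0,0],
  [0,0,0,0,0,0,0],
  [0,0,0,0,0,0,0],
  [0,0,0,0,0,0,0],
  [0,0,0,0,0,0,0],
  [0,0,0,0,0,0,0],
])

```text
clock: 18.92
eef_pos: [523.3, 288.0, 203.6]
tool_rot: [2.015, 1.57, 2.139]
force: [-0.4, 0.0, -4.2]
width: 15.1
```

```bash
python3 - <<'E'
from h import *
s,R=st()
print(np.abs(s['qd']).max(), s['eef_pos'][2]-84.3-40)
im=ctrl.get_image("scene");cv2.imwrite("pics/s13.png",im)
E
```

```text
t 18.92 tcp [523.3 288.  203.6] grasp [523.3 288.  222.6] F [-0.4  0.  -4.2] w 15.1 
X [-0.     0.001 -1.   ] Y [-0.124  0.992  0.001] jawyaw 97.1 q [-0.6   0.58  0.08  1.7  -0.06  0.86  1.2 ]
0.002602130754512415 79.31052747098717
```

View pics/s13.png

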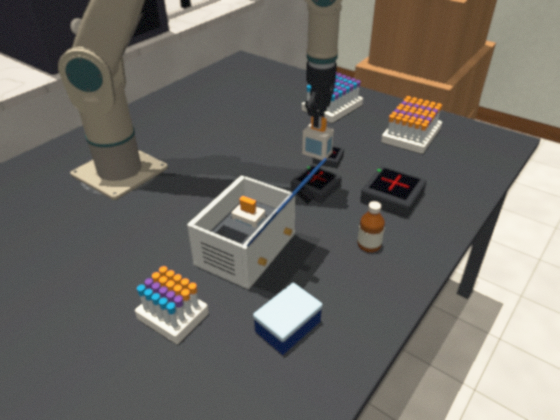

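The flap is open and edge-on from (325,160). The fresh cartridge is in its slot at (248,210), and the spent one is upright over the middle-sized scanner at (317,142). The rack, bottle and tip box have not moved.

```bash
python3 - <<'E'
from cell import ctrl
print(ctrl.finish_job())
E
```

```text
the job is handed in; nothing more can be done
None
```

The spent cartridge is being held upright over the middle-sized scanner's glass, with about 79 mm of free space under it. The job was handed in at 19 s, well inside the 61 s limit.

- **Flap:** I swung it back by its handle to about 2.19 rad, at the stop, and it stayed open after I let go.
- **Hefting:** I lifted each cartridge about 15 mm inside its slot. The one in the slot on the scanner's side (+y) read about 1.6 N, so it is the fresh one. The other read about 4.3 N, so it is the spent one. I put the fresh one back at the same seated height before drawing out the spent one.
- **Last checks:**
  - The arm was still and the tool vertical, centred within a few millimetres of the glass. The two cameras differed by about 3–4 mm on where the glass centre is.
  - The picture showed the held cartridge about 1 pixel (2–3 mm) off the position I calculated, which is within the camera calibration error.
  - The fresh cartridge matched its fully home position to about 1 pixel in both views. A colour-based comparison had hinted at a shift of about 1 pixel. I put this down to changed light, plus a millimetre or two of sideways movement.
  - The rack, bottle and tip box looked unmoved in the last picture.

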